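Hold a spice tin under the filling spout

ROBOT

A 6-joint arm with a two-finger parallel gripper is mounted at the origin on the work surface. World frame = base frame: x ahead of the robot, y to its left, z up, the work surface at z = 0. Lengths are in m, angles in rad, forces in N, time in s.
With the tool pointing down it reaches from about 0.275 to 0.975 m from the base axis. Payload 8.4 kg.
Tool frame: the origin (TCP) lies at the very end of the fingers, on their centre line; the grasp point (between the pads) lies 19 mm behind it; z points along the fingers, y is the line along which they close (so a half turn about z gives the same grasp; the last joint's range is limited). The gripper opens to 92 mm and grips with 3 to 60 N. Pads are 20 mm wide; open, the fingers measure 128 mm over their backs; the gripper's body (75 mm by 189 mm) begins 69 mm behind the grasp point.
Start: joints at [-1.187, 0.353, 1.633, -0, 1.155, -0.002], TCP at [0.235, -0.579, 0.215] pointing down, gripper open.
Joint ranges: [-2.63, 2.63], [-0.92, 2.1], [0.06, 2.66], [-1.3, 4.44], [0, 2.69], [-3.02, 3.02]. Speed limits (rad/s): [2.22, 2.22, 2.79, 3.14, 3.14, 3.14].

INTERFACE

Orientations are given as a unit quaternion [x, y, z, w].
In Python, from plant import manip, get_image, camera_info gives the robot as it stands. The module is installed in compiled form; this text tells all that it offers.
- The arm moves only by the tool carry_out, never from a script. Its argument "motion" is a list of rows, each an object of numbers: "tx", "ty", "tz": the shift along the tool's x, y, z in m; "rx", "ry", "rz": the turn, a rotation vector about the tool's x, y, z in rad; "fingers": the gripper command: -1 is shut, 1 is fully open, values between are in proportion. In form: [{"tx": .., "ty": .., "tz": .., "rx": .., "ry": .., "rz": .., "fingers": ..}, ...]. A call has 1 to 10 rows; each row shifts and turns the commanded pose from where the row before left it, along the tool's axes as they then stand; what a row does not reach is not made up. A row lasts 1/12 s, in which the tool goes at most 41.7 mm and 7.16 degrees, less where a joint would pass 70% of its speed; a pose out of reach is approached as far as the arm can. A call with a gripper value outside its range is refused whole. The fingers move at their own pace and stop on an object; "squeeze" is the grip in N (left out, the last holds). Time passes only in rows, so rows that do not move let the fingers close. It gives the time, the measured TCP pose, the force, the opening and the grip force at its end, in the units of the state.
- manip.read_state(): the state, without advancing time (a new reading comes with each control period).
- get_image(name): name is "scene" or "top" or "wrist"; returns the picture (420x560x3 uint8, red, green, blue); there is no depth.
- camera_info(name): a dict with "intrinsics" (3x3 intrinsics, pixels), "R" (3x3) and "t" (3): a world point X has camera coordinates R X + t. Camera axes: x right, y down, z forward; pixel columns grow to the right and rows downward; lengths in m; the calibration is good to about 2 mm. The wrist camera is an equidistant fisheye: a pixel r from the principal point sees the ray r / f radians off the axis. A picture is of the moment at which its call begins: read the wrist's pose just before it. camera_info takes no time and is no camera call; for the wrist camera it gives the pose at the moment of the call.
- manip.job_done(): hands the job in; it is judged then, once.
The state is a dict: "time": time; "qpos": joint angles; "qd": joint speeds; "joint_efforts": joint torques, N m; "tcp_pos": TCP position; "tool_rot": TCP orientation; "force": force on the tool from outside, world axes, zero at the start; "ft_torque": the same for the moment, N m; "grip_width": opening from 0.0 (shut) to 1.0 (fully open); "grasp_force": force on a finger pad.
Only numpy, scipy, OpenCV 4.12 (cv2) and the standard library are available. Lean on these libraries where they do the work, as an engineer would, in place of code of your own. Each camera call takes 0.05 s, during which the arm holds its last target. There are 200 camera calls.

TASK

Take the slim tin off the spice carousel and slide it, upright, fully down into the round sleeve on the filling stand's sliding carriage, and let go of it. Then pull the carriage by its upright post, against its return spring, until the tin is centred under the spout (the black line across the stand), and finish while holding it there with the gripper, still and not letting go; leave everything else on the counter standing where it is.

Things in the scene. Friction and masses are not known exactly. Their poses are not given: they have to be found in the camera images.
- slim_tin_center (a point): Centre (half-way up) of the slim tin: an open-topped, straight-sided, empty aluminium tin, 46 mm diameter, 84 mm tall, about 50 g, mouth up (z axis up). The tallest and narrowest of the three tins on the carousel; its centre starts 72 mm above the counter. Which of the three places it stands in varies. Grip it round the outside.
- wide_tin_a_center (a point): Centre of one of the two wide tins on the carousel: open aluminium, 62 mm diameter, 58 mm tall. Too wide for the sleeve; stays on the carousel, standing.
- wide_tin_b_center (a point): Centre of the other wide tin, the same size.
- carousel_top (a point): Centre of the carousel's wooden tray, on its upper face, 30 mm above the counter. The tray is round, 230 mm diameter, with a low lip 8 mm above that face, and a thin centre post with a ball knob reaching 145 mm above the counter. The three tins stand 70 mm from this point, 120 degrees apart. The tray turns about the post with light drag.
- sleeve_floor (a point): Centre of the inner floor of the round steel sleeve on the carriage, 31 mm above the counter. The sleeve is open upward, inner diameter 50 mm, a little flared at the mouth, and its mouth is 66 mm above the counter (35 mm deep). A tin fully home stands on this floor and sticks out 49 mm above the mouth. Its axes are the stand's: the carriage slides along this frame's -x as it is pulled; z is up.
- handle (a point): On the carriage's upright round handle post, at 75 mm above the counter, a good height to grip. Post 18 mm diameter, top at 100 mm above the counter; a flat arm joins its foot to the carriage, 34 mm above the counter at its top. The post stands 115 mm to the side (this frame's +y) of the sleeve's axis and moves with the carriage.
- spout_tip (a point): Centre of the lower mouth of the filling spout, 128 mm above the counter (13 mm above the rim of a tin that is home). The spout is a vertical steel tube of 20 mm diameter under a small funnel (50 mm diameter, top at 202 mm), carried from a thin column on the side away from the handle post. It is fixed, on the line along which the sleeve's axis travels, 88 to 118 mm from the sleeve's rest place. A thin black line across the stand's plate lies right below it.
- carriage (a joint): How far the carriage is pulled out, in m: 0 at rest, stop at 0.145. A spring draws it back to 0: about 4 N at rest, 8 N at 100 mm, plus about 0.6 N of friction; it returns by itself when let go.
- butter_dish: White ceramic butter dish with lid, 100 x 170 mm, 86 mm tall; origin under its centre. Leave alone.
- mug: White ceramic mug, 80 mm diameter, 95 mm tall; origin under its centre. Leave alone.
- pepper_mill: Small dark wooden pepper mill, 44 mm diameter, 96 mm tall; origin under its centre. Leave alone.
- ladle: Stainless ladle lying on the counter, about 330 mm long along its x axis, bowl (84 mm diameter, 34 mm tall) at +x; origin on the handle, at the counter. Leave alone.
- pitcher: Smoked-glass pitcher, 110 mm diameter, 200 mm tall, handle at its -y; origin under its centre. Leave alone.
Things that resemble listed ones, but are neither listed nor needed, are in the scene too. What is shaped like the part that bears wide_tin_a_center but blue or pink is not meant.

How it is judged:
By the outcome, as a careful person would: the job done as asked, in the order asked, and still so for the second after the job is handed in, while the arm keeps its last pose, push and grip.
It also fails if it takes over 58 s, if anything falls off the work surface, if the arm or the gripper's body presses on something with over 40 N, if the wrist force passes 120 N, or if a joint passes its speed limit or range.

## Working session

There is one attempt and no reset: what is moved stays moved. The work goes in short steps, Python scripts to look and compute and a tool call to move; the robot and the scene stay as the last step left them, time stands still between calls to the robot, and variables do not carry over. Pictures are saved under pics/ and viewed, at most 10 in all, crops included, and the job is handed in when it is done.

Besides the shell and the picture viewer there is one more tool, called by a JSON object that holds its "name" and its "arguments", one argument or row to a line. carry_out: Moves the arm, as the interface text tells. Its arguments: {"type":"object","properties":{"motion":{"type":"array"},"squeeze":{"type":"number"}},"required":["motion"]}

```bash
mkdir -p pics
cat > h.py <<'E'
import numpy as np, cv2
from plant import manip, get_image, camera_info
def ray(ci,u,v,fish=False):
    K=np.array(ci["intrinsics"]);R=np.array(ci["R"]);t=np.array(ci["t"])
    x=(u-K[0,2])/K[0,0];y=(v-K[1,2])/K[1,1]
    if fish:
        r=np.hypot(x,y);d=np.array([x/r*np.sin(r),y/r*np.sin(r),np.cos(r)]) if r>1e-9 else np.array([0,0,1.])
    else: d=np.array([x,y,1.])
    d=R.T@d
    return -R.T@t,d/np.linalg.norm(d)
def onz(ci,u,v,z,fish=False):
    c,d=ray(ci,u,v,fish);return c+d*(z-c[2])/d[2]
def tri(rs):
    A=sum(np.eye(3)-np.outer(d,d) for c,d in rs);b=sum((np.eye(3)-np.outer(d,d))@c for c,d in rs)
    return np.linalg.solve(A,b)
def proj(ci,X,fish=False):
    K=np.array(ci["intrinsics"]);p=np.array(ci["R"])@X+np.array(ci["t"])
    if fish:
        r=np.hypot(p[0],p[1]);th=np.arctan2(r,p[2]);p=np.array([p[0]/r*th,p[1]/r*th,1])
    return (K@(p/p[2]))[:2]
def save(n,im): cv2.imwrite(n,im[:,:,::-1])
E
python3 - <<'E'
from h import *
ims=[]
for n in("scene","top","wrist"):
    im=get_image(n);save(f"pics/{n}0.png",im);c=camera_info(n);print(n,np.round(c["intrinsics"],1).tolist(),np.round(-np.array(c["R"]).T@c["t"],3),np.round(c["R"],2).tolist())
s=manip.read_state();print(s["time"],s["tool_rot"],s["force"])
E
```

```text
scene [[397.3, 0.0, 283.6], [0.0, 397.3, 210.1], [0.0, 0.0, 1.0]] [1.143 0.069 0.938] [[-0.21, 0.98, -0.0], [0.76, 0.16, -0.63], [-0.61, -0.13, -0.78]]
top [[380.2, 0.0, 277.8], [0.0, 380.2, 216.8], [0.0, 0.0, 1.0]] [ 0.365 -0.071  1.081] [[0.0, -1.0, -0.02], [-0.99, 0.0, -0.14], [0.14, 0.02, -0.99]]
wrist [[325.2, 0.0, 281.3], [0.0, 325.2, 213.3], [0.0, 0.0, 1.0]] [ 0.308 -0.55   0.384] [[0.38, -0.93, -0.0], [-0.89, -0.36, 0.28], [-0.26, -0.1, -0.96]]
0.15 [ 9.81453408e-01  1.91700056e-01 -1.07690716e-04 -5.33295361e-04] [-0.41208137 -0.63656904  0.36780936]
```

View pics/scene0.png

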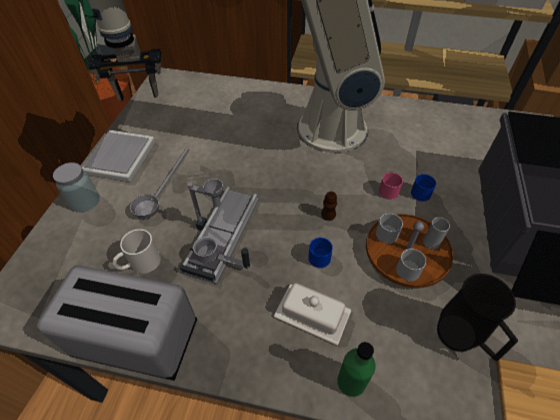

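View pics/top0.png

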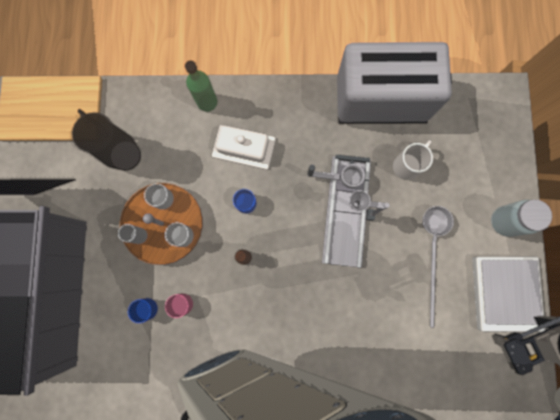

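The slim tin is the right-hand one on the orange tray: scene (437,232), top (128,233). Look-alikes:
- Wide tins: top (156,196) and (177,234).
- Blue pots: top (245,201) and (143,310).
- Pink pot: top (179,305).

The sleeve is at top (352,175), the handle post at top (312,171) and the spout at top (361,203). I'll check these in one close crop.

Run:
```python
from h import *
s=cv2.imread("pics/scene0.png");t=cv2.imread("pics/top0.png")
a=[cv2.resize(x,(400,300),interpolation=cv2.INTER_CUBIC) for x in (s[185:290,355:495],t[170:275,95:235],s[170:290,150:310],t[145:265,290:450])]
cv2.imwrite("pics/crop0.png",np.vstack([np.hstack(a[:2]),np.hstack(a[2:])]))
```

```text
(no output)
```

View pics/crop0.png

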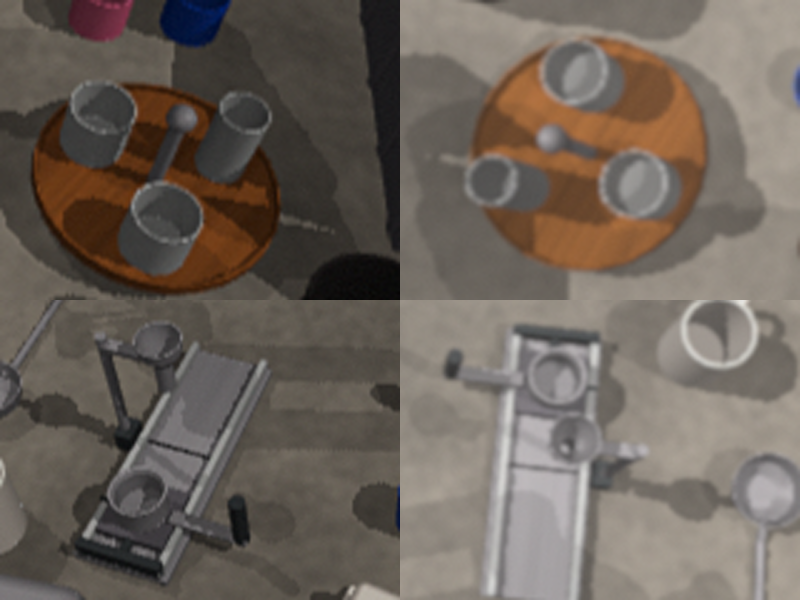

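Run:
```python
from h import *
S=camera_info("scene");T=camera_info("top")
P=dict(slim=((440.8,225.3),(127.5,233.7),.114),knob=((418.3,226),(147.5,218.3),.135),
sleeve=((204.8,247.6),(353.2,175.4),.066),post=((245.2,250),(311.4,167.2),.1),funnel=((212.8,186.8),(360.4,200.2),.202),
lineL=((209.2,226),(359.6,213),.0),lineR=((234,232.8),(334.8,210.6),.0),
wa=((355+168*.35,185+218*.35),(95+234*.35,170+183*.35),.088),wb=((355+100*.35,185+108*.35),(95+174*.35,170+72*.35),.088))
for k,(a,b,z) in P.items():
    r=[ray(S,*a),ray(T,*b)];X=tri(r)
    print(k,np.round(X,3),"onz",np.round(onz(S,*a,z)[:2],3),np.round(onz(T,*b,z)[:2],3), "rad",round(np.hypot(*X[:2]),3))
im=get_image("scene");
for n,c in(("scene",S),("top",T)):
    im=cv2.imread(f"pics/{n}0.png");h=cv2.cvtColor(im,cv2.COLOR_BGR2HSV)
    m=((h[...,0]<15)&(h[...,1]>150)&(h[...,2]>60)).astype(np.uint8)
    w=m*0
    if n=="scene": w[190:300,350:470]=1
    else: w[170:275,100:220]=1
    cs,_=cv2.findContours(m*w,0,1);q=max(cs,key=cv2.contourArea);e=cv2.fitEllipse(cv2.convexHull(q));print(n,e,onz(c,*e[0],.036))
```

```text
slim [0.454 0.337 0.104] onz [0.462 0.335] [0.454 0.332] rad 0.566
knob [0.491 0.274 0.132] onz [0.494 0.273] [0.491 0.274] rad 0.563
sleeve [ 0.62  -0.26   0.056] onz [ 0.626 -0.255] [ 0.617 -0.259] rad 0.672
post [ 0.631 -0.142  0.099] onz [ 0.632 -0.141] [ 0.631 -0.143] rad 0.647
funnel [ 0.525 -0.249  0.195] onz [ 0.531 -0.245] [ 0.524 -0.249] rad 0.581
lineL [ 0.522 -0.285  0.014] onz [ 0.512 -0.292] [ 0.523 -0.287] rad 0.595
lineR [ 0.528 -0.212  0.011] onz [ 0.521 -0.214] [ 0.53  -0.216] rad 0.569
wa [ 0.469  0.285 -0.07 ] onz [0.569 0.274] [0.455 0.212] rad 0.548
wb [0.54  0.213 0.197] onz [0.461 0.211] [0.559 0.272] rad 0.58
scene ((408.125732421875, 258.0354919433594), (50.004608154296875, 88.26712799072266), 108.35757446289062) [0.52696269 0.27185642 0.036     ]
top ((166.16793823242188, 208.0345001220703), (35.53444290161133, 76.8478012084961), 102.08849334716797) [0.5327273  0.25920062 0.036     ]
```

{"name": "carry_out", "arguments": {
  "motion": [
    {"tx": 0.03, "ty": -0.006, "tz": -0.006},
    {"tx": 0.03, "ty": -0.006, "tz": -0.006},
    {"tx": 0.03, "ty": -0.006, "tz": -0.006},
    {"tx": 0.03, "ty": -0.006, "tz": -0.006},
    {"tx": 0.03, "ty": -0.006, "tz": -0.006},
    {"tx": 0.03, "ty": -0.006, "tz": -0.006},
    {"tx": 0.03, "ty": -0.006, "tz": -0.006},
    {"tx": 0.03, "ty": -0.006, "tz": -0.006},
    {"tx": 0.03, "ty": -0.006, "tz": -0.006},
    {"tx": 0.03, "ty": -0.006, "tz": -0.006}
  ]
}}

```text
$.motion[0]: bad value
```

{"name": "carry_out", "arguments": {
  "motion": [
    {"tx": 0.03, "ty": -0.006},
    {"tx": 0.03, "ty": -0.006},
    {"tx": 0.03, "ty": -0.006},
    {"tx": 0.03, "ty": -0.006},
    {"tx": 0.02, "ty": -0.006},
    {},
    {}
  ]
}}

```text
$.motion[0]: bad value
```

Run:
```python
from h import *
import json
s=manip.read_state();W=camera_info("wrist");im=get_image("wrist");save("pics/w1.png",im)
json.dump({k:np.array(v).tolist() for k,v in W.items()},open("w1.json","w"))
print(s["time"],s["tcp_pos"],s["tool_rot"])
for X in([.62,-.258,.066],[.631,-.142,.1],[.525,-.249,.202],[.525,-.249,.01]):print(proj(W,np.array(X),True))
```

```text
0.2 [ 0.23508566 -0.57878214  0.21415577] [ 9.81453843e-01  1.91698122e-01 -7.39144036e-05 -4.22577900e-04]
[ 161.75247153 -155.86564135]
[  90.35035702 -169.95486862]
[  66.77730383 -171.09973346]
[135.81008096 -86.63453399]
```

View pics/w1.png

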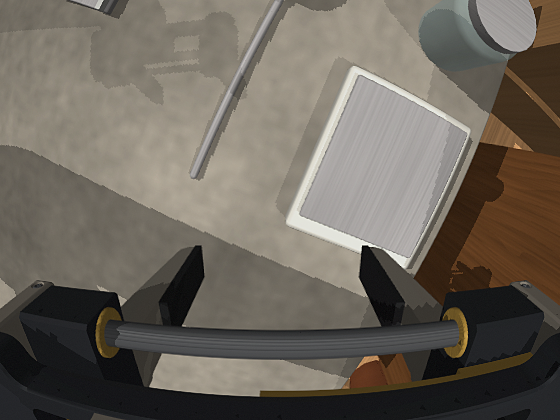

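The call was refused because every row needs all of its keys. This picture is only the start view, with the ladle handle at (235,90), so I'll resend the move.

{"name": "carry_out", "arguments": {
  "motion": [
    {"tx": 0.03, "ty": -0.006, "tz": -0.006, "rx": 0, "ry": 0, "rz": 0, "fingers": 1},
    {"tx": 0.03, "ty": -0.006, "tz": -0.006, "rx": 0, "ry": 0, "rz": 0, "fingers": 1},
    {"tx": 0.03, "ty": -0.006, "tz": -0.006, "rx": 0, "ry": 0, "rz": 0, "fingers": 1},
    {"tx": 0.03, "ty": -0.006, "tz": -0.006, "rx": 0, "ry": 0, "rz": 0, "fingers": 1},
    {"tx": 0.03, "ty": -0.006, "tz": -0.006, "rx": 0, "ry": 0, "rz": 0, "fingers": 1},
    {"tx": 0.03, "ty": -0.006, "tz": -0.006, "rx": 0, "ry": 0, "rz": 0, "fingers": 1},
    {"tx": 0.03, "ty": -0.006, "tz": -0.006, "rx": 0, "ry": 0, "rz": 0, "fingers": 1},
    {"tx": 0.03, "ty": -0.006, "tz": -0.006, "rx": 0, "ry": 0, "rz": 0, "fingers": 1},
    {"tx": 0.03, "ty": -0.006, "tz": -0.006, "rx": 0, "ry": 0, "rz": 0, "fingers": 1},
    {"tx": 0.03, "ty": -0.006, "tz": -0.006, "rx": 0, "ry": 0, "rz": 0, "fingers": 1}
  ],
  "squeeze": 12
}}

```text
time: 1.08
tcp_pos: [0.4917, -0.4095, 0.2749]
tool_rot: [0.981, 0.192, -0.0, -0.0]
force: [-0.2, 0.2, -0.7]
grip_width: 1.002
grasp_force: 0.0
```

```bash
cat > snap.py <<'E'
import sys,json
from h import *
n=sys.argv[1]
s=manip.read_state();W=camera_info("wrist");im=get_image("wrist");save(f"pics/{n}.png",im)
json.dump({k:np.array(v).tolist() for k,v in W.items()},open(f"{n}.json","w"))
q=s["tcp_pos"];print(s["time"],q,s["tool_rot"])
for a in sys.argv[2:]:
    X=np.array(eval(a));print(a,proj(W,X,True).round(1))
E
python3 snap.py w2 "[.62,-.258,.066]" "[.631,-.142,.1]" "[.525,-.249,.202]" "[.525,-.249,.01]"
```

```text
1.0833 [ 0.49165981 -0.4095274   0.27485709] [ 9.81448005e-01  1.91728489e-01 -2.60298905e-05 -5.68522941e-06]
[.62,-.258,.066] [202.3  43.8]
[.631,-.142,.1] [113.3   6.6]
[.525,-.249,.202] [112.3 114.7]
[.525,-.249,.01] [180.9 115.9]
```

{"name": "carry_out", "arguments": {
  "motion": [
    {"tx": 0.025, "ty": -0.012, "tz": 0, "rx": 0, "ry": 0, "rz": 0, "fingers": 1},
    {"tx": 0.025, "ty": -0.012, "tz": 0, "rx": 0, "ry": 0, "rz": 0, "fingers": 1},
    {"tx": 0.025, "ty": -0.012, "tz": 0, "rx": 0, "ry": 0, "rz": 0, "fingers": 1},
    {"tx": 0.025, "ty": -0.012, "tz": 0, "rx": 0, "ry": 0, "rz": 0, "fingers": 1},
    {"tx": 0, "ty": 0, "tz": 0, "rx": 0, "ry": 0, "rz": 0, "fingers": 1},
    {"tx": 0, "ty": 0, "tz": 0, "rx": 0, "ry": 0, "rz": 0, "fingers": 1}
  ]
}}

```text
time: 1.63
tcp_pos: [0.5656, -0.3276, 0.2743]
tool_rot: [0.981, 0.193, -0.0, -0.0]
force: [-0.3, 0.0, -0.1]
grip_width: 1.007
grasp_force: 0.0
```

```bash
python3 snap.py w3 "[.62,-.258,.066]" "[.631,-.142,.1]" "[.525,-.249,.202]" "[.525,-.249,.01]"
python3 - <<'E'
import cv2,numpy as np
a=cv2.imread("pics/w2.png")[0:240,60:340];b=cv2.imread("pics/w3.png")[60:300,60:340]
f=lambda x:cv2.resize(x,(400,343),interpolation=cv2.INTER_CUBIC)
cv2.imwrite("pics/c23.png",np.hstack([f(a),f(b)]))
E
```

```text
1.6333 [ 0.56563804 -0.32758737  0.2743064 ] [ 9.81225780e-01  1.92862445e-01 -2.06967785e-04 -5.60763812e-05]
[.62,-.258,.066] [243.  124.2]
[.631,-.142,.1] [147.3  81. ]
[.525,-.249,.202] [173.6 232.5]
[.525,-.249,.01] [217.1 186.4]
```

View pics/c23.png

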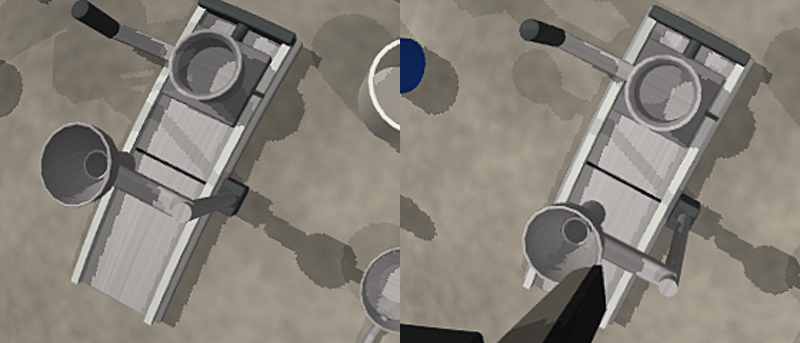

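Run:
```python
from h import *
import json
A=json.load(open("w2.json"));B=json.load(open("w3.json"));S=camera_info("scene");T=camera_info("top")
l=lambda x,y:(60+x*.7,y*.7); r=lambda x,y:(60+(x-400)*.7,60+y*.7)
P=dict(mouth=((207,66),(663,92),.066),post=((80,10),(527,27),.1),funnel=((78,165),(563,244),.202),hole=((97,164),(575,231),.13),
 lineL=((208,189),(660,202),.01),lineR=((136,150),(587,163),.01))
for k,(a,b,z) in P.items():
    a=l(*a);b=r(*b)
    print(k,tri([ray(A,*a,True),ray(B,*b,True)]).round(4),onz(A,*a,z,True)[:2].round(4),onz(B,*b,z,True)[:2].round(4))
# slim from rim ellipses
```

```text
mouth [ 0.6198 -0.2581  0.0532] [ 0.6181 -0.2622] [ 0.6202 -0.2592]
post [ 0.6337 -0.1372  0.0871] [ 0.6312 -0.146 ] [ 0.6338 -0.143 ]
funnel [ 0.5239 -0.2478  0.1957] [ 0.525  -0.2513] [ 0.5266 -0.249 ]
hole [ 0.5245 -0.2481  0.1713] [ 0.5188 -0.2285] [ 0.507  -0.2402]
lineL [ 5.148e-01 -2.881e-01 -5.000e-04] [ 0.5156 -0.29  ] [ 0.518  -0.2887]
lineR [ 0.5279 -0.2084  0.0123] [ 0.5274 -0.2072] [ 0.5277 -0.2082]
```

{"name": "carry_out", "arguments": {
  "motion": [
    {"tx": 0.0074, "ty": -0.033, "tz": 0, "rx": 0, "ry": 0, "rz": 0, "fingers": 1},
    {"tx": 0.0074, "ty": -0.033, "tz": 0, "rx": 0, "ry": 0, "rz": 0, "fingers": 1},
    {"tx": 0.0074, "ty": -0.033, "tz": 0, "rx": 0, "ry": 0, "rz": 0, "fingers": 1},
    {"tx": 0.0074, "ty": -0.033, "tz": 0, "rx": 0, "ry": 0, "rz": 0, "fingers": 1},
    {"tx": 0.0074, "ty": -0.033, "tz": 0, "rx": 0, "ry": 0, "rz": 0, "fingers": 1},
    {"tx": 0.0074, "ty": -0.033, "tz": 0, "rx": 0, "ry": 0, "rz": 0, "fingers": 1},
    {"tx": 0.0074, "ty": -0.033, "tz": 0, "rx": 0, "ry": 0, "rz": 0, "fingers": 1},
    {"tx": 0.0074, "ty": -0.033, "tz": 0, "rx": 0, "ry": 0, "rz": 0, "fingers": 1},
    {"tx": 0.0074, "ty": -0.033, "tz": 0, "rx": 0, "ry": 0, "rz": 0, "fingers": 1},
    {"tx": 0.0074, "ty": -0.033, "tz": 0, "rx": 0, "ry": 0, "rz": 0, "fingers": 1}
  ]
}}

```text
time: 2.52
tcp_pos: [0.5087, 0.0051, 0.2748]
tool_rot: [0.982, 0.191, 0.0, 0.0]
force: [0.7, -0.8, 0.2]
grip_width: 1.003
grasp_force: 0.0
```

{"name": "carry_out", "arguments": {
  "motion": [
    {"tx": 0.0074, "ty": -0.033, "tz": 0, "rx": 0, "ry": 0, "rz": 0, "fingers": 1},
    {"tx": 0.0074, "ty": -0.033, "tz": 0, "rx": 0, "ry": 0, "rz": 0, "fingers": 1},
    {"tx": 0.0074, "ty": -0.033, "tz": 0, "rx": 0, "ry": 0, "rz": 0, "fingers": 1},
    {"tx": 0.0074, "ty": -0.033, "tz": 0, "rx": 0, "ry": 0, "rz": 0, "fingers": 1},
    {"tx": 0.0074, "ty": -0.033, "tz": 0, "rx": 0, "ry": 0, "rz": 0, "fingers": 1},
    {"tx": 0.0074, "ty": -0.033, "tz": 0, "rx": 0, "ry": 0, "rz": 0, "fingers": 1},
    {"tx": 0.0074, "ty": -0.033, "tz": 0, "rx": 0, "ry": 0, "rz": 0, "fingers": 1},
    {"tx": 0.0074, "ty": -0.033, "tz": 0, "rx": 0, "ry": 0, "rz": 0, "fingers": 1},
    {"tx": 0.0074, "ty": -0.033, "tz": 0, "rx": 0, "ry": 0, "rz": 0, "fingers": 1},
    {"tx": 0, "ty": 0, "tz": 0, "rx": 0, "ry": 0, "rz": 0, "fingers": 1}
  ]
}}

```text
time: 3.35
tcp_pos: [0.4592, 0.3088, 0.2746]
tool_rot: [0.981, 0.192, 0.0, -0.001]
force: [-0.0, -0.2, -0.3]
grip_width: 0.999
grasp_force: 0.0
```

```bash
python3 snap.py w4 "[.455,.333,.114]" "[.493,.272,.135]"
```

```text
3.35 [0.45918006 0.30875996 0.27463424] [ 9.81308055e-01  1.92441080e-01  3.00873104e-04 -9.17577085e-04]
[.455,.333,.114] [258.2 193.2]
[.493,.272,.135] [329.1 185.8]
```

{"name": "carry_out", "arguments": {
  "motion": [
    {"tx": 0, "ty": 0, "tz": 0, "rx": 0, "ry": 0, "rz": -0.124, "fingers": 1},
    {"tx": 0, "ty": 0, "tz": 0, "rx": 0, "ry": 0, "rz": -0.124, "fingers": 1},
    {"tx": 0, "ty": 0, "tz": 0, "rx": 0, "ry": 0, "rz": -0.124, "fingers": 1},
    {"tx": 0, "ty": 0, "tz": 0, "rx": 0, "ry": 0, "rz": -0.124, "fingers": 1},
    {"tx": 0, "ty": 0, "tz": 0, "rx": 0, "ry": 0, "rz": -0.124, "fingers": 1},
    {"tx": 0, "ty": 0, "tz": 0, "rx": 0, "ry": 0, "rz": -0.124, "fingers": 1},
    {"tx": 0, "ty": 0, "tz": 0, "rx": 0, "ry": 0, "rz": -0.124, "fingers": 1},
    {"tx": 0, "ty": 0, "tz": 0, "rx": 0, "ry": 0, "rz": -0.124, "fingers": 1},
    {"tx": 0, "ty": 0, "tz": 0, "rx": 0, "ry": 0, "rz": -0.124, "fingers": 1},
    {"tx": 0, "ty": 0, "tz": 0, "rx": 0, "ry": 0, "rz": -0.124, "fingers": 1}
  ]
}}

```text
time: 4.23
tcp_pos: [0.4601, 0.303, 0.2746]
tool_rot: [0.686, 0.728, -0.0, 0.0]
force: [0.1, 0.3, -0.1]
grip_width: 1.0
grasp_force: 0.0
```

{"name": "carry_out", "arguments": {
  "motion": [
    {"tx": 0, "ty": 0, "tz": 0, "rx": 0, "ry": 0, "rz": -0.124, "fingers": 1},
    {"tx": 0, "ty": 0, "tz": 0, "rx": 0, "ry": 0, "rz": -0.124, "fingers": 1},
    {"tx": 0, "ty": 0, "tz": 0, "rx": 0, "ry": 0, "rz": -0.124, "fingers": 1},
    {"tx": 0, "ty": 0, "tz": 0, "rx": 0, "ry": 0, "rz": -0.124, "fingers": 1},
    {"tx": 0, "ty": 0, "tz": 0, "rx": 0, "ry": 0, "rz": 0, "fingers": 1},
    {"tx": 0, "ty": 0, "tz": 0, "rx": 0, "ry": 0, "rz": 0, "fingers": 1}
  ]
}}

```text
time: 4.73
tcp_pos: [0.46, 0.3037, 0.2746]
tool_rot: [0.491, 0.871, -0.0, 0.0]
force: [-0.2, -0.4, 0.2]
grip_width: 1.002
grasp_force: 0.0
```

```bash
python3 snap.py w5 "[.455,.333,.114]" "[.493,.272,.135]"
python3 - <<'E'
import cv2,numpy as np
a=cv2.imread("pics/w4.png");b=cv2.imread("pics/w5.png")
cv2.imwrite("pics/c45.png",np.hstack([a[100:320,150:430],b[100:320,150:430]]) if 0 else np.hstack([cv2.resize(x[100:340,140:420],(400,343),interpolation=cv2.INTER_CUBIC) for x in(a,b)]))
E
```

```text
4.7333 [0.46000478 0.30369684 0.27464641] [ 4.90527125e-01  8.71425891e-01 -1.47477604e-04  1.87594763e-04]
[.455,.333,.114] [291.6 170.9]
[.493,.272,.135] [292.4 243.9]
```

View pics/c45.png

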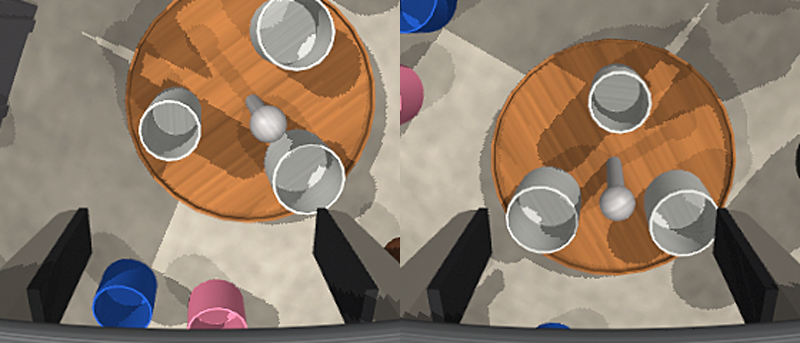

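Run:
```python
from h import *
import json
A=json.load(open("w4.json"));B=json.load(open("w5.json"))
l=lambda x,y:(140+x*.7,100+y*.7)
for k,a,b,z in (("slim",l(170,129),l(220,102),.114),("knob",l(267,124),l(217,203),.135),("wide",l(309,179),l(142,219),.088),("wide",l(295,32),l(283,222),.088)):
    print(k,tri([ray(A,*a,True),ray(B,*b,True)]).round(4),onz(A,*a,z,True)[:2].round(4),onz(B,*b,z,True)[:2].round(4))
```

```text
slim [0.4577 0.3334 0.1115] [0.4582 0.3333] [0.4574 0.3339]
knob [0.4913 0.2737 0.1357] [0.4913 0.2736] [0.4915 0.2734]
wide [0.4565 0.2123 0.0859] [0.4568 0.2125] [0.4564 0.2137]
wide [0.5603 0.2722 0.0859] [0.5602 0.2726] [0.5595 0.2727]
```

{"name": "carry_out", "arguments": {
  "motion": [
    {"tx": 0.0135, "ty": 0.0068, "tz": 0.01, "rx": 0, "ry": 0, "rz": 0, "fingers": 1},
    {"tx": 0.0134, "ty": 0.0068, "tz": 0.01, "rx": 0, "ry": 0, "rz": 0, "fingers": 1},
    {"tx": 0, "ty": 0, "tz": 0.025, "rx": 0, "ry": 0, "rz": 0, "fingers": 0.8},
    {"tx": 0, "ty": 0, "tz": 0.025, "rx": 0, "ry": 0, "rz": 0, "fingers": 0.8},
    {"tx": 0, "ty": 0, "tz": 0.025, "rx": 0, "ry": 0, "rz": 0, "fingers": 0.8},
    {"tx": 0, "ty": 0, "tz": 0.025, "rx": 0, "ry": 0, "rz": 0, "fingers": 0.8},
    {"tx": 0, "ty": 0, "tz": 0.025, "rx": 0, "ry": 0, "rz": 0, "fingers": 0.8},
    {"tx": 0, "ty": 0, "tz": 0.025, "rx": 0, "ry": 0, "rz": 0, "fingers": 0.8},
    {"tx": 0, "ty": 0, "tz": 0.014, "rx": 0, "ry": 0, "rz": 0, "fingers": 0.8},
    {"tx": 0, "ty": 0, "tz": 0.014, "rx": 0, "ry": 0, "rz": 0, "fingers": 0.8}
  ],
  "squeeze": 15
}}

```text
time: 5.62
tcp_pos: [0.4557, 0.3359, 0.0739]
tool_rot: [0.489, 0.873, -0.001, -0.001]
force: [1.0, -0.2, 0.0]
grip_width: 0.898
grasp_force: 0.0
```

{"name": "carry_out", "arguments": {
  "motion": [
    {"tx": 0, "ty": 0, "tz": 0, "rx": 0, "ry": 0, "rz": 0, "fingers": 0.8},
    {"tx": 0, "ty": 0, "tz": 0, "rx": 0, "ry": 0, "rz": 0, "fingers": 0.4},
    {"tx": 0, "ty": 0, "tz": 0, "rx": 0, "ry": 0, "rz": 0, "fingers": 0.2},
    {"tx": 0, "ty": 0, "tz": 0, "rx": 0, "ry": 0, "rz": 0, "fingers": -1},
    {"tx": 0, "ty": 0, "tz": 0, "rx": 0, "ry": 0, "rz": 0, "fingers": -1},
    {"tx": 0, "ty": 0, "tz": 0, "rx": 0, "ry": 0, "rz": 0, "fingers": -1},
    {"tx": 0, "ty": 0, "tz": 0, "rx": 0, "ry": 0, "rz": 0, "fingers": -1}
  ]
}}

```text
time: 6.2
tcp_pos: [0.4572, 0.3356, 0.0772]
tool_rot: [0.488, 0.873, 0.0, 0.0]
force: [-0.4, 0.1, 1.1]
grip_width: 0.492
grasp_force: 15.0
```

{"name": "carry_out", "arguments": {
  "motion": [
    {"tx": 0, "ty": 0, "tz": -0.01, "rx": 0, "ry": 0, "rz": 0, "fingers": -1},
    {"tx": 0, "ty": 0, "tz": -0.02, "rx": 0, "ry": 0, "rz": 0, "fingers": -1},
    {"tx": 0, "ty": 0, "tz": -0.03, "rx": 0, "ry": 0, "rz": 0, "fingers": -1},
    {"tx": 0, "ty": 0, "tz": -0.03, "rx": 0, "ry": 0, "rz": 0, "fingers": -1},
    {"tx": 0, "ty": 0, "tz": -0.03, "rx": 0, "ry": 0, "rz": 0.12, "fingers": -1},
    {"tx": 0, "ty": 0, "tz": -0.03, "rx": 0, "ry": 0, "rz": 0.12, "fingers": -1},
    {"tx": 0, "ty": 0, "tz": -0.03, "rx": 0, "ry": 0, "rz": 0.12, "fingers": -1},
    {"tx": 0, "ty": 0, "tz": -0.02, "rx": 0, "ry": 0, "rz": 0.12, "fingers": -1},
    {"tx": 0, "ty": 0, "tz": 0, "rx": 0, "ry": 0, "rz": 0.12, "fingers": -1},
    {"tx": 0, "ty": 0, "tz": 0, "rx": 0, "ry": 0, "rz": 0.12, "fingers": -1}
  ]
}}

```text
time: 7.03
tcp_pos: [0.4576, 0.3358, 0.2795]
tool_rot: [0.766, 0.643, 0.002, 0.0]
force: [-0.6, 0.4, -0.8]
grip_width: 0.493
grasp_force: 15.0
```

{"name": "carry_out", "arguments": {
  "motion": [
    {"tx": 0, "ty": 0, "tz": 0, "rx": 0, "ry": 0, "rz": 0.12, "fingers": -1},
    {"tx": 0, "ty": 0, "tz": 0, "rx": 0, "ry": 0, "rz": 0.12, "fingers": -1},
    {"tx": 0, "ty": 0, "tz": 0, "rx": 0, "ry": 0, "rz": 0.12, "fingers": -1},
    {"tx": 0, "ty": 0, "tz": 0, "rx": 0, "ry": 0, "rz": 0.12, "fingers": -1},
    {"tx": 0, "ty": 0, "tz": 0, "rx": 0, "ry": 0, "rz": 0.12, "fingers": -1},
    {"tx": 0, "ty": 0, "tz": 0, "rx": 0, "ry": 0, "rz": 0.12, "fingers": -1},
    {"tx": 0, "ty": 0, "tz": 0, "rx": 0, "ry": 0, "rz": 0.12, "fingers": -1},
    {"tx": 0, "ty": 0, "tz": 0, "rx": 0, "ry": 0, "rz": 0.12, "fingers": -1},
    {"tx": 0, "ty": 0, "tz": 0, "rx": 0, "ry": 0, "rz": 0.12, "fingers": -1},
    {"tx": 0, "ty": 0, "tz": 0, "rx": 0, "ry": 0, "rz": 0.12, "fingers": -1}
  ]
}}

```text
time: 7.87
tcp_pos: [0.4569, 0.3352, 0.2775]
tool_rot: [0.995, 0.098, 0.0, -0.0]
force: [0.3, 0.1, -0.5]
grip_width: 0.5
grasp_force: 15.0
```

{"name": "carry_out", "arguments": {
  "motion": [
    {"tx": 0, "ty": 0, "tz": 0, "rx": 0, "ry": 0, "rz": 0.12, "fingers": -1},
    {"tx": 0, "ty": 0, "tz": 0, "rx": 0, "ry": 0, "rz": 0.12, "fingers": -1},
    {"tx": 0, "ty": 0, "tz": 0, "rx": 0, "ry": 0, "rz": 0.06, "fingers": -1},
    {"tx": 0, "ty": 0, "tz": 0, "rx": 0, "ry": 0, "rz": 0, "fingers": -1}
  ]
}}

```text
time: 8.2
tcp_pos: [0.4569, 0.3352, 0.2774]
tool_rot: [0.999, -0.051, 0.0, -0.0]
force: [-1.1, -0.4, 0.1]
grip_width: 0.5
grasp_force: 15.0
```

{"name": "carry_out", "arguments": {
  "motion": [
    {"tx": 0.0124, "ty": 0.032, "tz": 0, "rx": 0, "ry": 0, "rz": 0, "fingers": -1},
    {"tx": 0.0124, "ty": 0.032, "tz": 0, "rx": 0, "ry": 0, "rz": 0, "fingers": -1},
    {"tx": 0.0124, "ty": 0.032, "tz": 0, "rx": 0, "ry": 0, "rz": 0, "fingers": -1},
    {"tx": 0.0124, "ty": 0.032, "tz": 0, "rx": 0, "ry": 0, "rz": 0, "fingers": -1},
    {"tx": 0.0124, "ty": 0.032, "tz": 0, "rx": 0, "ry": 0, "rz": 0, "fingers": -1},
    {"tx": 0.0124, "ty": 0.032, "tz": 0, "rx": 0, "ry": 0, "rz": 0, "fingers": -1},
    {"tx": 0.0124, "ty": 0.032, "tz": 0, "rx": 0, "ry": 0, "rz": 0, "fingers": -1},
    {"tx": 0.0124, "ty": 0.032, "tz": 0, "rx": 0, "ry": 0, "rz": 0, "fingers": -1},
    {"tx": 0.0124, "ty": 0.032, "tz": 0, "rx": 0, "ry": 0, "rz": 0, "fingers": -1},
    {"tx": 0.0124, "ty": 0.032, "tz": 0, "rx": 0, "ry": 0, "rz": 0, "fingers": -1}
  ]
}}

```text
time: 9.03
tcp_pos: [0.5491, 0.003, 0.2773]
tool_rot: [0.999, -0.048, 0.0, -0.0]
force: [1.3, 0.0, -0.1]
grip_width: 0.501
grasp_force: 15.0
```

{"name": "carry_out", "arguments": {
  "motion": [
    {"tx": 0.0124, "ty": 0.032, "tz": 0, "rx": 0, "ry": 0, "rz": 0, "fingers": -1},
    {"tx": 0.0124, "ty": 0.032, "tz": 0, "rx": 0, "ry": 0, "rz": 0, "fingers": -1},
    {"tx": 0.0124, "ty": 0.032, "tz": 0, "rx": 0, "ry": 0, "rz": 0, "fingers": -1},
    {"tx": 0.0124, "ty": 0.032, "tz": 0, "rx": 0, "ry": 0, "rz": 0, "fingers": -1},
    {"tx": 0.0124, "ty": 0.032, "tz": 0, "rx": 0, "ry": 0, "rz": 0, "fingers": -1},
    {"tx": 0.0124, "ty": 0.032, "tz": 0, "rx": 0, "ry": 0, "rz": 0, "fingers": -1},
    {"tx": 0.0124, "ty": 0.032, "tz": 0, "rx": 0, "ry": 0, "rz": 0, "fingers": -1},
    {"tx": 0.0124, "ty": 0.032, "tz": 0, "rx": 0, "ry": 0, "rz": 0, "fingers": -1},
    {"tx": 0, "ty": 0, "tz": 0, "rx": 0, "ry": 0, "rz": 0, "fingers": -1},
    {"tx": 0, "ty": 0, "tz": 0, "rx": 0, "ry": 0, "rz": 0, "fingers": -1}
  ]
}}

```text
time: 9.87
tcp_pos: [0.6224, -0.2613, 0.2765]
tool_rot: [0.999, -0.049, -0.0, -0.0]
force: [0.4, 0.8, -0.5]
grip_width: 0.499
grasp_force: 15.0
```

{"name": "carry_out", "arguments": {
  "motion": [
    {"tx": 0, "ty": 0, "tz": 0.025, "rx": 0, "ry": 0, "rz": 0, "fingers": -1},
    {"tx": 0, "ty": 0, "tz": 0.025, "rx": 0, "ry": 0, "rz": 0, "fingers": -1},
    {"tx": 0, "ty": 0, "tz": 0.025, "rx": 0, "ry": 0, "rz": 0, "fingers": -1},
    {"tx": 0, "ty": 0, "tz": 0.025, "rx": 0, "ry": 0, "rz": 0, "fingers": -1},
    {"tx": 0, "ty": 0, "tz": 0.02, "rx": 0, "ry": 0, "rz": 0, "fingers": -1},
    {"tx": 0, "ty": 0, "tz": 0, "rx": 0, "ry": 0, "rz": 0, "fingers": -1},
    {"tx": 0, "ty": 0, "tz": 0, "rx": 0, "ry": 0, "rz": 0, "fingers": -1}
  ]
}}

```text
time: 10.45
tcp_pos: [0.622, -0.2584, 0.1564]
tool_rot: [0.999, -0.048, -0.001, -0.0]
force: [-0.9, 0.7, 0.7]
grip_width: 0.498
grasp_force: 15.0
```

```bash
python3 snap.py w6 "[.62,-.2593,.066]"
python3 - <<'E'
import cv2,numpy as np
from h import *
save("pics/s6.png",get_image("scene"));save("pics/t6.png",get_image("top"))
a=cv2.imread("pics/w6.png")[120:340,140:420];b=cv2.imread("pics/s6.png")[170:290,150:310];t=cv2.imread("pics/t6.png")[130:230,300:400]
cv2.imwrite("pics/c6.png",np.hstack([cv2.resize(x,(w,340),interpolation=cv2.INTER_CUBIC) for x,w in((a,433),(b,360))]))
E
```

```text
10.45 [ 0.62199574 -0.25839525  0.15638983] [ 9.98838872e-01 -4.81646444e-02 -9.33850109e-04 -4.51163624e-04]
[.62,-.2593,.066] [282.5 219.3]
```

View pics/c6.png

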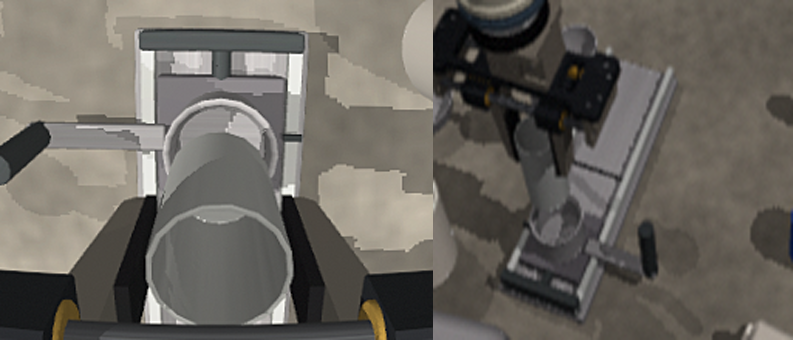

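Run:
```python
from h import *
import json
A=json.load(open("w6.json"));f=280/433
c=lambda x,y:(140+x*f,120+y*f)
for n,p in(("far",(220.5,99)),("L",(163,145)),("R",(278,145))):print(n,onz(A,*c(*p),.066,True).round(4))
for n,p in(("rimfar",(219,205)),("rimL",(146,265)),("rimR",(292,262))):print(n,onz(A,*c(*p),.1944,True).round(4))
```

```text
far [ 0.65   -0.2622  0.066 ]
L [ 0.6278 -0.2288  0.066 ]
R [ 0.6218 -0.2909  0.066 ]
rimfar [ 0.6442 -0.2609  0.1944]
rimL [ 0.6264 -0.237   0.1944]
rimR [ 0.6232 -0.281   0.1944]
```

{"name": "carry_out", "arguments": {
  "motion": [
    {"tx": -0.0022, "ty": 0.0006, "tz": 0.005, "rx": 0, "ry": 0, "rz": 0, "fingers": -1},
    {"tx": 0, "ty": 0, "tz": 0.01, "rx": 0, "ry": 0, "rz": 0, "fingers": -1},
    {"tx": 0, "ty": 0, "tz": 0.01, "rx": 0, "ry": 0, "rz": 0, "fingers": -1},
    {"tx": 0, "ty": 0, "tz": 0.01, "rx": 0, "ry": 0, "rz": 0, "fingers": -1},
    {"tx": 0, "ty": 0, "tz": 0.006, "rx": 0, "ry": 0, "rz": 0, "fingers": -1},
    {"tx": 0, "ty": 0, "tz": 0.006, "rx": 0, "ry": 0, "rz": 0, "fingers": -1},
    {"tx": 0, "ty": 0, "tz": 0.005, "rx": 0, "ry": 0, "rz": 0, "fingers": -1},
    {"tx": 0, "ty": 0, "tz": 0, "rx": 0, "ry": 0, "rz": 0, "fingers": -1},
    {"tx": 0, "ty": 0, "tz": 0, "rx": 0, "ry": 0, "rz": 0, "fingers": -1}
  ]
}}

```text
time: 11.35
tcp_pos: [0.6203, -0.2601, 0.1043]
tool_rot: [0.999, -0.049, -0.0, -0.0]
force: [0.7, -0.6, 0.1]
grip_width: 0.502
grasp_force: 15.0
```

{"name": "carry_out", "arguments": {
  "motion": [
    {"tx": 0, "ty": 0, "tz": 0.005, "rx": 0, "ry": 0, "rz": 0, "fingers": -1},
    {"tx": 0, "ty": 0, "tz": 0.005, "rx": 0, "ry": 0, "rz": 0, "fingers": -1},
    {"tx": 0, "ty": 0, "tz": 0.005, "rx": 0, "ry": 0, "rz": 0, "fingers": -1},
    {"tx": 0, "ty": 0, "tz": 0.004, "rx": 0, "ry": 0, "rz": 0, "fingers": -1},
    {"tx": 0, "ty": 0, "tz": 0.003, "rx": 0, "ry": 0, "rz": 0, "fingers": -1},
    {"tx": 0, "ty": 0, "tz": 0, "rx": 0, "ry": 0, "rz": 0, "fingers": -1},
    {"tx": 0, "ty": 0, "tz": 0, "rx": 0, "ry": 0, "rz": 0, "fingers": -1}
  ]
}}

```text
time: 11.93
tcp_pos: [0.6201, -0.2599, 0.0821]
tool_rot: [0.999, -0.049, -0.0, -0.0]
force: [-0.7, 2.0, -1.9]
grip_width: 0.497
grasp_force: 15.0
```

{"name": "carry_out", "arguments": {
  "motion": [
    {"tx": 0, "ty": 0, "tz": 0.002, "rx": 0, "ry": 0, "rz": 0, "fingers": -1},
    {"tx": 0, "ty": 0, "tz": 0.002, "rx": 0, "ry": 0, "rz": 0, "fingers": -1},
    {"tx": 0, "ty": 0, "tz": 0.001, "rx": 0, "ry": 0, "rz": 0, "fingers": -1},
    {"tx": 0, "ty": 0, "tz": 0, "rx": 0, "ry": 0, "rz": 0, "fingers": -1},
    {"tx": 0, "ty": 0, "tz": 0, "rx": 0, "ry": 0, "rz": 0, "fingers": -1}
  ]
}}

```text
time: 12.35
tcp_pos: [0.6205, -0.2599, 0.0782]
tool_rot: [0.999, -0.049, 0.0, -0.0]
force: [-2.6, 3.6, 6.5]
grip_width: 0.496
grasp_force: 15.0
```

{"name": "carry_out", "arguments": {
  "motion": [
    {"tx": 0, "ty": 0, "tz": 0, "rx": 0, "ry": 0, "rz": 0, "fingers": 0.2},
    {"tx": 0, "ty": 0, "tz": 0, "rx": 0, "ry": 0, "rz": 0, "fingers": 0.5},
    {"tx": 0, "ty": 0, "tz": 0, "rx": 0, "ry": 0, "rz": 0, "fingers": 0.8},
    {"tx": 0, "ty": 0, "tz": 0, "rx": 0, "ry": 0, "rz": 0, "fingers": 0.8},
    {"tx": 0, "ty": 0, "tz": 0, "rx": 0, "ry": 0, "rz": 0, "fingers": 0.8},
    {"tx": 0, "ty": 0, "tz": -0.02, "rx": 0, "ry": 0, "rz": 0, "fingers": 0.8},
    {"tx": 0, "ty": 0, "tz": -0.03, "rx": 0, "ry": 0, "rz": 0, "fingers": 0.8},
    {"tx": 0, "ty": 0, "tz": -0.03, "rx": 0, "ry": 0, "rz": 0, "fingers": 0.8},
    {"tx": 0, "ty": 0, "tz": -0.03, "rx": 0, "ry": 0, "rz": 0, "fingers": 0.8},
    {"tx": 0, "ty": 0, "tz": -0.03, "rx": 0, "ry": 0, "rz": 0, "fingers": 0.8}
  ]
}}

```text
time: 13.18
tcp_pos: [0.6202, -0.2602, 0.2189]
tool_rot: [0.999, -0.049, -0.0, 0.0]
force: [1.2, 0.2, -0.0]
grip_width: 0.899
grasp_force: 0.0
```

{"name": "carry_out", "arguments": {
  "motion": [
    {"tx": 0, "ty": 0, "tz": -0.03, "rx": 0, "ry": 0, "rz": 0, "fingers": 0.8},
    {"tx": 0, "ty": 0, "tz": -0.03, "rx": 0, "ry": 0, "rz": 0, "fingers": 0.8},
    {"tx": 0, "ty": 0, "tz": 0, "rx": 0, "ry": 0, "rz": 0, "fingers": 0.8},
    {"tx": 0, "ty": 0, "tz": 0, "rx": 0, "ry": 0, "rz": 0, "fingers": 0.8}
  ]
}}

```text
time: 13.52
tcp_pos: [0.6213, -0.2606, 0.2797]
tool_rot: [0.999, -0.049, 0.002, 0.001]
force: [0.1, -0.9, -0.9]
grip_width: 0.899
grasp_force: 0.0
```

```bash
python3 snap.py w7 "[.62,-.2593,.066]" "[.62,-.2593,.115]" "[.632,-.144,.1]"
python3 - <<'E'
import cv2,numpy as np
from h import *
save("pics/s7.png",get_image("scene"));save("pics/t7.png",get_image("top"))
a=cv2.imread("pics/w7.png")[60:340,120:440];b=cv2.imread("pics/s7.png")[160:300,150:310]
cv2.imwrite("pics/c7.png",np.hstack([cv2.resize(x,(w,350),interpolation=cv2.INTER_CUBIC) for x,w in((a,400),(b,400))]))
E
```

```text
13.5167 [ 0.62134857 -0.26060935  0.27972476] [ 9.98791788e-01 -4.91004557e-02  1.88705125e-03  7.40892135e-04]
[.62,-.2593,.066] [280.  189.8]
[.62,-.2593,.115] [279.9 199.1]
[.632,-.144,.1] [178.4 196.1]
```

View pics/c7.png

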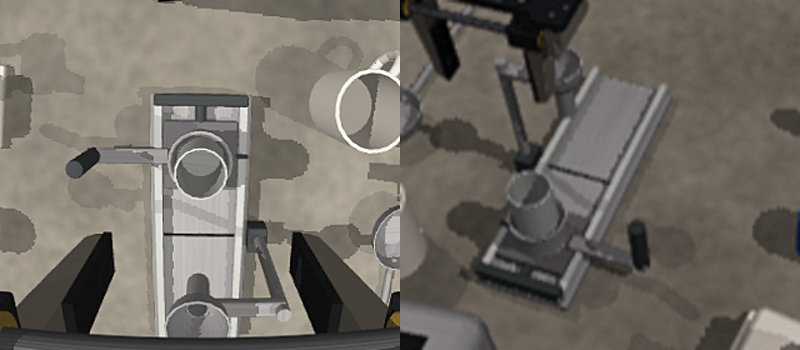

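Run:
```python
from h import *
import json
A=json.load(open("w7.json"))
c=lambda x,y:(120+x*.8,60+y*.8)
x=np.array([.995,-.104])
for n,p,z in(("rim",(201,172),.115),("mouth",(200,163),.066),("post",(72,169),.1),("line",(165,234),.01),("line",(243,237),.01),("spoutfar",(198,275),.128)):
  X=onz(A,*c(*p),z,True);print(n,X.round(4),(X[:2]@x).round(4),(X[:2]@[.104,.995]).round(4))
for q in([.525,-.249],[.5205,-.247],[.5264,-.249]):print(np.dot(q,x),np.dot(q,[.104,.995]))
```

```text
rim [ 0.6215 -0.2605  0.115 ] 0.6455 -0.1945
mouth [ 0.6193 -0.2592  0.066 ] 0.6431 -0.1935
post [ 0.6331 -0.1432  0.1   ] 0.6448 -0.0766
line [ 0.5279 -0.2089  0.01  ] 0.547 -0.1529
line [ 0.5151 -0.2993  0.01  ] 0.5436 -0.2442
spoutfar [ 0.5317 -0.2489  0.128 ] 0.5549 -0.1923
0.5482710000000001 -0.193155
0.5435855 -0.191633
0.549664 -0.1930094
```

{"name": "carry_out", "arguments": {
  "motion": [
    {"tx": 0, "ty": -0.03, "tz": 0, "rx": 0, "ry": 0, "rz": 0, "fingers": 0.8},
    {"tx": 0, "ty": -0.03, "tz": 0, "rx": 0, "ry": 0, "rz": 0, "fingers": 0.8},
    {"tx": 0, "ty": -0.03, "tz": 0, "rx": 0, "ry": 0, "rz": 0, "fingers": 0.8},
    {"tx": 0, "ty": -0.0275, "tz": 0, "rx": 0, "ry": 0, "rz": 0, "fingers": 0.8},
    {"tx": 0, "ty": 0, "tz": 0, "rx": 0, "ry": 0, "rz": -0.12, "fingers": 0.8},
    {"tx": 0, "ty": 0, "tz": 0, "rx": 0, "ry": 0, "rz": -0.12, "fingers": 0.8},
    {"tx": 0, "ty": 0, "tz": 0, "rx": 0, "ry": 0, "rz": -0.12, "fingers": 0.8},
    {"tx": 0, "ty": 0, "tz": 0, "rx": 0, "ry": 0, "rz": -0.12, "fingers": 0.8},
    {"tx": 0, "ty": 0, "tz": 0, "rx": 0, "ry": 0, "rz": -0.12, "fingers": 0.8},
    {"tx": 0, "ty": 0, "tz": 0, "rx": 0, "ry": 0, "rz": -0.12, "fingers": 0.8}
  ]
}}

```text
time: 14.5
tcp_pos: [0.6311, -0.1429, 0.2756]
tool_rot: [0.951, 0.309, -0.001, -0.001]
force: [-0.4, -1.1, 0.7]
grip_width: 0.902
grasp_force: 0.0
```

{"name": "carry_out", "arguments": {
  "motion": [
    {"tx": 0, "ty": 0, "tz": 0, "rx": 0, "ry": 0, "rz": -0.12, "fingers": 0.8},
    {"tx": 0, "ty": 0, "tz": 0, "rx": 0, "ry": 0, "rz": -0.12, "fingers": 0.8},
    {"tx": 0, "ty": 0, "tz": 0, "rx": 0, "ry": 0, "rz": -0.12, "fingers": 0.8},
    {"tx": 0, "ty": 0, "tz": 0, "rx": 0, "ry": 0, "rz": -0.12, "fingers": 0.8},
    {"tx": 0, "ty": 0, "tz": 0, "rx": 0, "ry": 0, "rz": -0.12, "fingers": 0.8},
    {"tx": 0, "ty": 0, "tz": 0, "rx": 0, "ry": 0, "rz": -0.12, "fingers": 0.8},
    {"tx": 0, "ty": 0, "tz": 0, "rx": 0, "ry": 0, "rz": -0.12, "fingers": 0.8},
    {"tx": 0, "ty": 0, "tz": 0, "rx": 0, "ry": 0, "rz": 0, "fingers": 0.8},
    {"tx": 0, "ty": 0, "tz": 0, "rx": 0, "ry": 0, "rz": 0, "fingers": 0.8}
  ]
}}

```text
time: 15.25
tcp_pos: [0.6313, -0.1431, 0.2762]
tool_rot: [0.746, 0.666, -0.001, -0.001]
force: [-0.3, 0.8, 0.2]
grip_width: 0.899
grasp_force: 0.0
```

Run:
```python
from h import *
import json
# stand yaw from black rear stop / rails in top image (unoccluded first image): long edges
im=cv2.imread("pics/top0.png",0);T=camera_info("top")
ls=cv2.createLineSegmentDetector().detect(im[145:275,315:385])[0][:,0]
for a,b,c,d in ls:
    if np.hypot(a-c,b-d)>45:
        p=onz(T,a+315,b+145,.012);q=onz(T,c+315,d+145,.012);v=q-p
        if v[0]<0:v=-v
        print(p[:2].round(3),q[:2].round(3),"yaw",np.arctan2(v[1],v[0]).round(4))
print(manip.read_state()["tcp_pos"],manip.read_state()["tool_rot"])
```

```text
[ 0.371 -0.282] [ 0.536 -0.302] yaw -0.1161
[ 0.388 -0.191] [ 0.619 -0.218] yaw -0.1176
[ 0.525 -0.29 ] [ 0.381 -0.273] yaw -0.1113
[ 0.605 -0.204] [ 0.388 -0.179] yaw -0.1185
[ 0.63133859 -0.14305128  0.27616444] [ 7.45831742e-01  6.66133451e-01 -6.44809478e-04 -9.06376157e-04]
```

{"name": "carry_out", "arguments": {
  "motion": [
    {"tx": 0, "ty": 0, "tz": 0.03, "rx": 0, "ry": 0, "rz": 0, "fingers": 0.8},
    {"tx": 0, "ty": 0, "tz": 0.03, "rx": 0, "ry": 0, "rz": 0, "fingers": 0.8},
    {"tx": 0, "ty": 0, "tz": 0.03, "rx": 0, "ry": 0, "rz": 0, "fingers": 0.8},
    {"tx": 0, "ty": 0, "tz": 0.03, "rx": 0, "ry": 0, "rz": 0, "fingers": 0.8},
    {"tx": 0, "ty": 0, "tz": 0.025, "rx": 0, "ry": 0, "rz": 0, "fingers": 0.8},
    {"tx": 0, "ty": 0, "tz": 0.025, "rx": 0, "ry": 0, "rz": 0, "fingers": 0.8},
    {"tx": 0, "ty": 0, "tz": 0.025, "rx": 0, "ry": 0, "rz": 0, "fingers": 0.8},
    {"tx": 0, "ty": 0, "tz": 0.02, "rx": 0, "ry": 0, "rz": 0, "fingers": 0.8},
    {"tx": 0, "ty": 0, "tz": 0.005, "rx": 0, "ry": 0, "rz": 0, "fingers": 0.8},
    {"tx": 0, "ty": 0, "tz": 0, "rx": 0, "ry": 0, "rz": 0, "fingers": 0.8}
  ]
}}

```text
time: 16.08
tcp_pos: [0.6304, -0.1428, 0.0556]
tool_rot: [0.745, 0.667, -0.001, -0.002]
force: [-0.1, -0.1, 0.9]
grip_width: 0.899
grasp_force: 0.0
```

{"name": "carry_out", "arguments": {
  "motion": [
    {"tx": 0, "ty": 0, "tz": 0, "rx": 0, "ry": 0, "rz": 0, "fingers": 0.4},
    {"tx": 0, "ty": 0, "tz": 0, "rx": 0, "ry": 0, "rz": 0, "fingers": 0},
    {"tx": 0, "ty": 0, "tz": 0, "rx": 0, "ry": 0, "rz": 0, "fingers": -0.3},
    {"tx": 0, "ty": 0, "tz": 0, "rx": 0, "ry": 0, "rz": 0, "fingers": -0.5},
    {"tx": 0, "ty": 0, "tz": 0, "rx": 0, "ry": 0, "rz": 0, "fingers": -1},
    {"tx": 0, "ty": 0, "tz": 0, "rx": 0, "ry": 0, "rz": 0, "fingers": -1},
    {"tx": 0, "ty": 0, "tz": 0, "rx": 0, "ry": 0, "rz": 0, "fingers": -1},
    {"tx": 0, "ty": 0, "tz": 0, "rx": 0, "ry": 0, "rz": 0, "fingers": -1}
  ],
  "squeeze": 35
}}

```text
time: 16.75
tcp_pos: [0.6319, -0.1432, 0.0577]
tool_rot: [0.745, 0.668, 0.0, 0.0]
force: [-0.2, -0.2, 0.1]
grip_width: 0.339
grasp_force: 0.0
```

{"name": "carry_out", "arguments": {
  "motion": [
    {"tx": 0, "ty": 0, "tz": 0, "rx": 0, "ry": 0, "rz": 0, "fingers": -1},
    {"tx": 0, "ty": 0, "tz": 0, "rx": 0, "ry": 0, "rz": 0, "fingers": -1},
    {"tx": 0, "ty": 0, "tz": 0, "rx": 0, "ry": 0, "rz": 0, "fingers": -1},
    {"tx": 0, "ty": 0, "tz": 0, "rx": 0, "ry": 0, "rz": 0, "fingers": -1},
    {"tx": 0, "ty": 0, "tz": 0, "rx": 0, "ry": 0, "rz": 0, "fingers": -1}
  ]
}}

```text
time: 17.17
tcp_pos: [0.6322, -0.1432, 0.0575]
tool_rot: [0.745, 0.668, 0.0, 0.0]
force: [2.4, -0.9, -2.5]
grip_width: 0.194
grasp_force: 35.0
```

Gripped: the opening is 0.194, which matches the 18 mm post. I'll pull about 96 mm smoothly.

{"name": "carry_out", "arguments": {
  "motion": [
    {"tx": 0, "ty": -0.004, "tz": 0, "rx": 0, "ry": 0, "rz": 0, "fingers": -1},
    {"tx": 0, "ty": -0.008, "tz": 0, "rx": 0, "ry": 0, "rz": 0, "fingers": -1},
    {"tx": 0, "ty": -0.012, "tz": 0, "rx": 0, "ry": 0, "rz": 0, "fingers": -1},
    {"tx": 0, "ty": -0.012, "tz": 0, "rx": 0, "ry": 0, "rz": 0, "fingers": -1},
    {"tx": 0, "ty": -0.012, "tz": 0, "rx": 0, "ry": 0, "rz": 0, "fingers": -1},
    {"tx": 0, "ty": -0.012, "tz": 0, "rx": 0, "ry": 0, "rz": 0, "fingers": -1},
    {"tx": 0, "ty": -0.012, "tz": 0, "rx": 0, "ry": 0, "rz": 0, "fingers": -1},
    {"tx": 0, "ty": -0.012, "tz": 0, "rx": 0, "ry": 0, "rz": 0, "fingers": -1},
    {"tx": 0, "ty": -0.008, "tz": 0, "rx": 0, "ry": 0, "rz": 0, "fingers": -1},
    {"tx": 0, "ty": -0.004, "tz": 0, "rx": 0, "ry": 0, "rz": 0, "fingers": -1}
  ]
}}

```text
time: 18.0
tcp_pos: [0.5366, -0.1323, 0.0576]
tool_rot: [0.745, 0.667, 0.001, 0.001]
force: [8.9, 2.5, -9.5]
grip_width: 0.188
grasp_force: 35.0
```

{"name": "carry_out", "arguments": {
  "motion": [
    {"tx": 0, "ty": 0, "tz": 0, "rx": 0, "ry": 0, "rz": 0, "fingers": -1},
    {"tx": 0, "ty": 0, "tz": 0, "rx": 0, "ry": 0, "rz": 0, "fingers": -1},
    {"tx": 0, "ty": 0, "tz": 0, "rx": 0, "ry": 0, "rz": 0, "fingers": -1}
  ]
}}

```text
time: 18.25
tcp_pos: [0.5373, -0.1324, 0.0576]
tool_rot: [0.745, 0.667, 0.001, 0.001]
force: [7.3, 2.7, -7.3]
grip_width: 0.185
grasp_force: 35.0
```

Run:
```python
from h import *
s=manip.read_state();print(s["time"],s["tcp_pos"],s["force"],s["grip_width"])
print("pulled",-(s["tcp_pos"][:2]-np.array([.6322,-.1432]))@[.9933,-.1157])
save("pics/s8.png",get_image("scene"));save("pics/t8.png",get_image("top"))
b=cv2.imread("pics/s8.png")[150:270,150:280];t=cv2.imread("pics/t8.png")[145:265,300:430]
cv2.imwrite("pics/c8.png",np.hstack([cv2.resize(x,(400,369),interpolation=cv2.INTER_CUBIC) for x in(b,t)]))
```

```text
18.25 [ 0.53732746 -0.1323765   0.05762846] [ 7.26992691  2.65409052 -7.31908216] 0.18529469649694658
pulled 0.09548917738013328
```

View pics/c8.png

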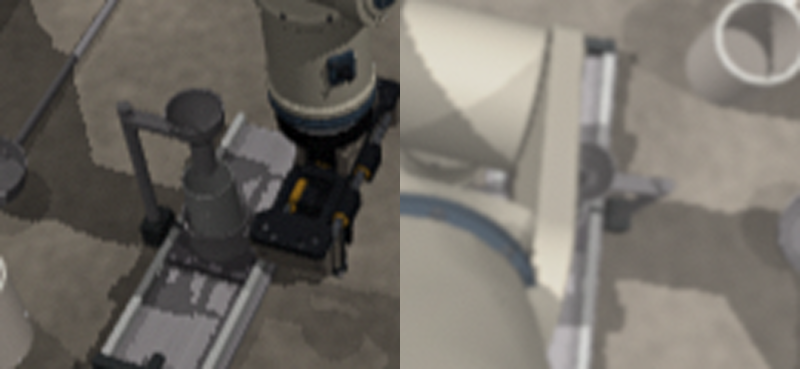

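Run:
```python
from h import *
a=cv2.imread("pics/s7.png")[185:265,180:230];b=cv2.imread("pics/s8.png")[170:250,190:240]
g=lambda x:cv2.convertScaleAbs(cv2.resize(x,(375,600),interpolation=cv2.INTER_CUBIC),alpha=1.6)
cv2.imwrite("pics/c9.png",np.hstack([g(a),g(b)]))
```

```text
(no output)
```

View pics/c9.png

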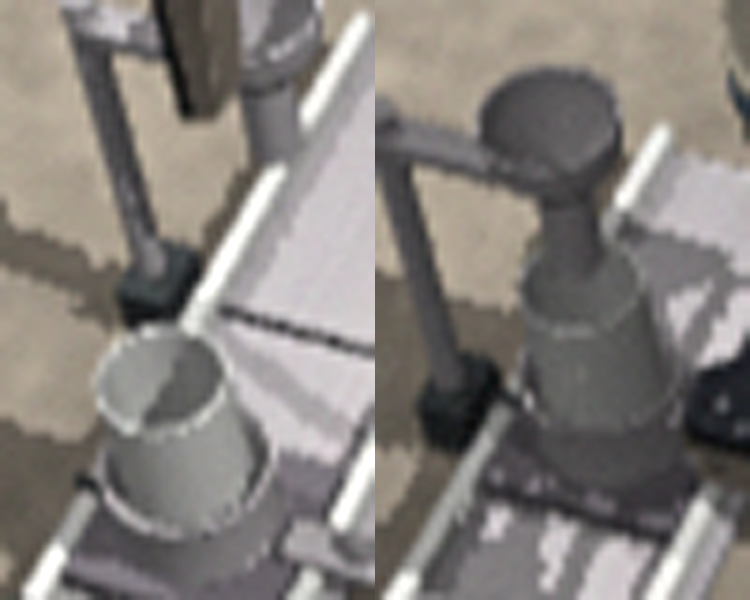

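Run:
```python
from h import *
S=camera_info("scene");x=np.array([.9933,-.1157]);y=np.array([.1157,.9933])
for n,p,z in(("tin rest",(201.7,235.4),.115),("tin now",(218.1,207.6),.115),("spout",(216.5,204.1),.128),("funnel",(213.3,186.3),.202)):
    X=onz(S,*p,z)[:2];print(n,X.round(4),(X@x).round(4),(X@y).round(4))
```

```text
tin rest [ 0.6216 -0.2568] 0.6472 -0.1832
tin now [ 0.5265 -0.2444] 0.5512 -0.1819
spout [ 0.5257 -0.2473] 0.5508 -0.1848
funnel [ 0.5287 -0.2443] 0.5534 -0.1815
```

The tin sits at 0.551 along the stand axis, and the spout reads 0.551 to 0.553, so it is centred to within about 2 mm. The tin looks upright and home. I'll hold for a few rows, confirm it is still, and hand in.

{"name": "carry_out", "arguments": {
  "motion": [
    {"tx": 0, "ty": 0, "tz": 0, "rx": 0, "ry": 0, "rz": 0, "fingers": -1},
    {"tx": 0, "ty": 0, "tz": 0, "rx": 0, "ry": 0, "rz": 0, "fingers": -1},
    {"tx": 0, "ty": 0, "tz": 0, "rx": 0, "ry": 0, "rz": 0, "fingers": -1},
    {"tx": 0, "ty": 0, "tz": 0, "rx": 0, "ry": 0, "rz": 0, "fingers": -1},
    {"tx": 0, "ty": 0, "tz": 0, "rx": 0, "ry": 0, "rz": 0, "fingers": -1},
    {"tx": 0, "ty": 0, "tz": 0, "rx": 0, "ry": 0, "rz": 0, "fingers": -1}
  ]
}}

```text
time: 18.85
tcp_pos: [0.5374, -0.1324, 0.0576]
tool_rot: [0.745, 0.667, 0.001, 0.001]
force: [7.1, 2.5, -7.5]
grip_width: 0.189
grasp_force: 35.0
```

```bash
python3 -c "
from plant import manip
s=manip.read_state();print(s['time'],s['tcp_pos'],s['force'],s['grasp_force']);print(manip.job_done())"
```

```text
18.85 [ 0.53743391 -0.13237973  0.05761124] [ 7.14722137  2.48613656 -7.51059564] 34.997992515563965
the job is handed in; nothing more can be done
None
```

The job is handed in at 18.85 s: the slim tin was let go fully down in the sleeve, and the gripper is holding the carriage still by its post about 96 mm out, with the tin under the spout to within about 2 mm by the scene camera.

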